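# Reset the centrifuge behind its push-latch flap

## Robot

A 6-joint arm with a two-finger parallel gripper is mounted at the origin on the work surface. World frame = base frame: x ahead of the robot, y to its left, z up, the work surface at z = 0. Lengths are in m, angles in degrees, forces in N, time in s.
With the tool pointing down it reaches from about 0.3 to 0.75 m from the base axis. Payload 8.5 kg.
Tool frame: the origin (TCP) lies at the very end of the fingers, on their centre line; the grasp point (between the pads) lies 19 mm behind it (env.tcp_to_grasp is the distance from the TCP to the grasp point, in m); z points along the fingers, y is the line along which they close (so a half turn about z gives the same grasp; the last joint's range is limited). The gripper opens to 85 mm and grips with 20 to 120 N. Pads are 22 mm wide; open, the fingers measure 114 mm over their backs; the gripper's body (76 mm by 85 mm) begins 54 mm behind the grasp point. The pads swing forward as they close: fully open they stand 13 mm farther back than shut.
Start: joints at [-78.627, 21.807, 74.336, -0, 83.858, -12.336], TCP at [0.221, -0.504, 0.231] pointing down, gripper open.
Joint ranges: [-178.18, 178.18], [-50.72, 133.34], [12.68, 142.11], [-81.47, 261.47], [9.98, 163.14], [-165.26, 165.26]. Speed limits (degrees/s): [136.94, 136.94, 180, 180, 180, 180].

## Interface

Orientations are given as a 3x3 rotation matrix whose columns are the frame's x, y, z axes.
In Python, from rig import status, get_image, env gives the robot as it stands.
- The arm moves only by the shell command python3 -m handwheel 'ROWS' [FORCE]. ROWS is text: rows parted by semicolons, each of 7 numbers parted by spaces: the shift along the world's x, y, z in cm, then the turn, a rotation vector about the world's x, y, z in degrees, then the opening, from 0 (shut) to 1 (fully open). In form: dx dy dz wx wy wz gripper; .... A call has 1 to 8 rows; each row is the pose to reach, as a shift and turn from the pose commanded when the call began; what a row does not reach only later rows make up. A row lasts 1/12 s, in which the tool goes at most 41.7 mm and 7.16 degrees, less where a joint would pass 70% of its speed; a pose out of reach is approached as far as the arm can. A call with a gripper value outside its range is refused whole. The fingers move at their own pace and stop on an object; FORCE is the grip in N (left out, the last holds). Time passes only in rows, so rows that repeat a pose let the fingers close. It gives the time, the measured TCP pose, the force, the opening and the grip force at its end, in the units of the state.
- status.observe(): the state, without advancing time (a new reading comes with each control period).
- get_image(name): name is "side" or "top"; returns a dict with "color" (420x560x3 uint8, red, green, blue), "vertical_fov" (degrees; the focal length in pixels is half the picture's height over the tangent of half this angle, whatever the lens; pixels are square), "cx", "cy" (the principal point, pixels), "xyz" and "orientation" of the camera in the world. Camera axes: x right, y down, z forward; pixel columns grow to the right and rows downward; lengths in m; the calibration is good to about 2 mm. A picture is of the moment at which its call begins. There is no depth.
- env.close_job(): hands the job in; it is judged then, once.
The state is a dict: "time_s": time; "q": joint angles; "qvel": joint speeds; "joint_efforts": joint torques, N m; "position": TCP position; "tool_rot": TCP orientation; "ft_force": force on the tool from outside, world axes, zero at the start; "wrist_torque": the same for the moment, N m; "grip_width": finger opening in m; "gripper_force": force on a finger pad.
Only numpy, scipy, OpenCV 4.12 (cv2) and the standard library are available. Lean on these libraries where they do the work, as an engineer would, in place of code of your own. Each camera call takes 0.05 s, during which the arm holds its last target. There are 200 camera calls.

## Task

Clear the centrifuge alarm on the reset box with the blue flap: press down on the flap so that it pops open, press the red button inside all the way down and let it come back, then push the flap shut and press it down until it latches, and let go. Only press and push, pick nothing up; do not touch the box with the yellow flap, and leave everything else on the bench where it is.

Things in the scene. Friction and masses are not known exactly. Their poses are not given: they have to be found in the camera images.
- blue_box: white reset box fixed to the bench, 176 (x) x 150 (y) x 90 mm; origin centre of underside, z up, -x its front. Recess in its top, under the blue flap: floor 45 mm above the bench, from 75 mm before to 45 mm behind the centre (x), y +-60 mm. In it the button and, at x -48, y +37.5 mm, a black catch block 28 x 30 mm, its top 7 mm below the rim.
- blue_flap (a joint): blue flap angle, rad; 0 = shut and latched. Push-push latch: pressed down past -0.04 (3.5 mm at the pad, 3 to 5 N; hard stop -0.065) and let go, the latched flap is freed and a spring swings it up in about 1 s to its stop at 1.22 (70 degrees), where it stays. Pushed shut from there (2 to 6 N near the free edge) and down past -0.04 again, it latches when let go; with less it springs open again.
- blue_flap_pad (a point): centre of the white disc on the upper (outer) face of the blue flap, 86 mm from the hinge and 30 mm from the free edge: where to press. It moves with the flap; when shut its x, y, z axes are parallel to the box's, and its z is always the outward normal of the outer face.
- blue_flap_edge (a point): middle of the free edge of the blue flap, on its upper (outer) face, 116 mm from the hinge; moves with the flap, same axes as the pad; about 195 mm above the bench when the flap is open
- blue_flap_hinge (a point): middle of the hinge line (along the box's y) at the far side of the blue flap, on the flap's underside: 44 mm behind the box's centre, 86 mm above the bench; axes turn with the flap. The flap is a plate 116 mm long from here to its free edge at the front, 116 mm wide, 6 mm thick; shut, its top stands 2 mm above the box's rim.
- blue_button (a joint): travel of the red button in the blue box, m: 0 = up, 0.006 = fully down (about 4.5 N; it springs back)
- blue_button_top (a point): centre of the top of the red button in the blue box: 32 mm diameter, 70 mm above the bench (20 mm below the rim of the recess), 40 mm before the box's centre, 15 mm to its -y side; pressed straight down. With the flap open, its free edge is about 50 mm behind this point and well above it.
- yellow_box: the same reset box with a yellow flap, belonging to another machine; fixed to the bench, same sizes; origin centre of its underside. Must not be touched.
- jar: small specimen jar, red cap, 44 mm diameter, 55 mm tall, standing; origin centre of underside. Bystander.
- marker: marker pen lying on the bench, about 135 mm long and 18 mm thick, blue cap; origin under its middle, x along it. Bystander.
- reagent: reagent bottle, blue cap, 60 mm diameter, 120 mm tall, standing; origin centre of underside. Bystander.
- tube_rack: orange rack 70 x 160 mm full of capped tubes, 75 mm tall; origin centre of underside. Bystander.
- slide_box: purple flat box for glass slides 87 x 172 x 34 mm; origin centre of underside. Bystander.
- cell_counter: grey cell counter with a row of red and white keys, 70 x 260 x 52 mm; origin centre of underside, y along it. Bystander.

How it is judged (in metres and radians):
On the way, in this order (a step that is already met when the one before it is completed fails the run):
1. the blue flap has popped open (value of joint blue_flap above 1 rad), for 0.1 s.
2. the red button is pressed down, with the flap open (value of joint blue_button above 0.0045 m and value of joint blue_flap above 0.7 rad), for 0.05 s.
3. the blue flap is pressed shut (value of joint blue_flap below -0.02 rad), for 0.02 s.
At the end, for the whole second after the job is handed in: The blue flap is shut and latched (joint between -0.03 and 0.04 rad) and at rest with nobody touching it, the red button is up again (within 1.5 mm), and every loose thing stands within 30 mm of where it was, jar and bottle upright (value of joint blue_flap between -0.03 and 0.04 rad and velocity of joint blue_flap below 0.1 rad/s and value of joint blue_button below 0.0015 m and contact force between the fingers and blue_box below 0.5 N and distance of each of jar, marker, reagent, tube_rack, slide_box, cell_counter from where it was at the start of the episode below 0.03 m and angle between each of jar, reagent's own z axis and vertical below 0.2 rad).
It fails at once if the box with the yellow flap is touched (contact force between any of the fingers, the arm and yellow_box above 1 N).
It fails at once if a loose thing on the bench is pushed more than 30 mm away, lifted or knocked over (distance of any of jar, marker, reagent, tube_rack, slide_box, cell_counter from where it was at the start of the episode above 0.03 m or height (world z) of any of jar, marker, reagent, tube_rack, slide_box, cell_counter above 0.02 m or angle between any of jar, reagent's own z axis and vertical above 0.5 rad).
It also fails if it takes over 56 s, if anything falls off the work surface, if the arm or the gripper's body presses on something with over 40 N, if the wrist force passes 120 N, or if a joint passes its speed limit or range.

## Working session

There is one attempt and no reset: what is moved stays moved. The work goes in short steps, Python scripts to look and compute and a shell command to move; the robot and the scene stay as the last step left them, time stands still between calls to the robot, and variables do not carry over. Pictures are saved under pics/ and viewed, at most 10 in all, crops included, and the job is handed in when it is done.

```bash
mkdir -p pics
cat > h.py <<'E'
import numpy as np, cv2
from rig import status, get_image, env
def K(im):
    f=im["color"].shape[0]/2/np.tan(np.radians(im["vertical_fov"]/2)); return f
def ray(im,u,v,z):
    d=np.array(im["orientation"])@np.array([(u-im["cx"])/K(im),(v-im["cy"])/K(im),1]); o=np.array(im["xyz"])
    return o+d*(z-o[2])/d[2]
def proj(im,p):
    c=np.array(im["orientation"]).T@(np.array(p)-np.array(im["xyz"])); return c[:2]/c[2]*K(im)+[im["cx"],im["cy"]]
def save(n,im): cv2.imwrite(f"pics/{n}.png",cv2.cvtColor(im["color"],cv2.COLOR_RGB2BGR))
E
python3 - <<'E'
from h import *
for n in("top","side"):
    im=get_image(n); save(n+"0",im); print(n,im["xyz"],np.round(im["orientation"],3).tolist(),K(im),im["cx"],im["cy"],{k for k in im})
s=status.observe();print(s["time_s"],s["grip_width"],s["ft_force"],np.round(s["tool_rot"],3).tolist())
E
```

```text
top [ 0.40024165 -0.01694425  1.23454113] [[-0.002, -0.987, 0.162], [-1.0, 0.004, 0.007], [-0.008, -0.162, -0.987]] 450.63475327632165 278.9257355602048 212.60338894988465 {'orientation', 'vertical_fov', 'cy', 'xyz', 'cx', 'color'}
side [0.12038677 0.61588521 0.57252151] [[-0.801, -0.326, 0.502], [-0.598, 0.415, -0.685], [0.015, -0.849, -0.528]] 410.22064253119436 278.37370638117926 209.2659494636089 {'orientation', 'vertical_fov', 'cy', 'xyz', 'cx', 'color'}
0.1 0.08594470106501201 [ 0.46352061 -0.17569472  0.57449162] [[0.916, 0.402, -0.0], [0.402, -0.916, 0.001], [0.0, -0.001, -1.0]]
```

View pics/top0.png

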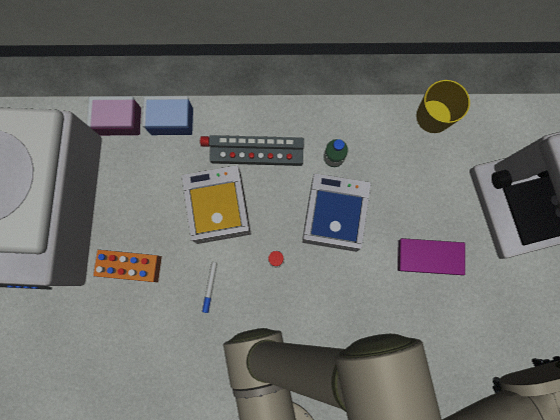

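View pics/side0.png

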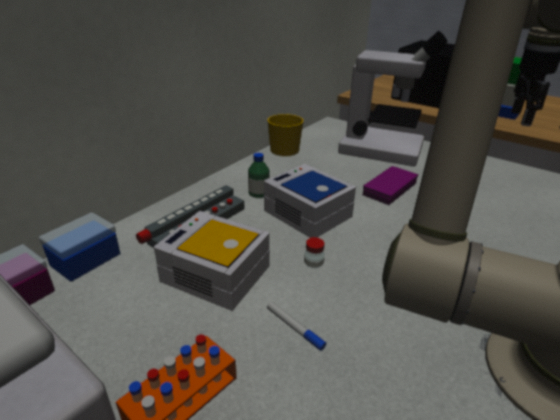

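The top view shows the blue box around (337,212), its pad at (335,226), and the yellow box at (216,205). The jar is at (276,259), the bottle at (336,152), and the blue box front faces the robot. In the side view the blue flap is at (315,186) and its pad at (322,188).

Run:
```python
from h import *
from scipy.optimize import least_squares
ims={n:get_image(n) for n in("top","side")}
def blob(m):
    n,l,s,c=cv2.connectedComponentsWithStats(m.astype(np.uint8)); i=1+np.argmax(s[1:,4]); return (l==i).astype(np.uint8)
B={}
for n,box in(("top",(295,165,380,255)),("side",(262,150,360,235))):
    im=ims[n]; hsv=cv2.cvtColor(im["color"],cv2.COLOR_RGB2HSV); m=cv2.inRange(hsv,(100,120,40),(125,255,255))>0
    k=np.zeros_like(m);x0,y0,x1,y1=box;k[y0:y1,x0:x1]=1; b=blob(m&k)
    c,_=cv2.findContours(b,cv2.RETR_EXTERNAL,cv2.CHAIN_APPROX_NONE); c=max(c,key=cv2.contourArea); h=cv2.convexHull(c)
    f=np.zeros_like(b); cv2.fillPoly(f,[h],1)
    hole=blob((f>0)&(b==0)&(cv2.erode(f,np.ones((5,5)))>0)); mm=cv2.moments(hole,True); pad=np.array([mm["m10"],mm["m01"]])/mm["m00"]
    mf=cv2.moments(f,True); cen=np.array([mf["m10"],mf["m01"]])/mf["m00"]
    q=cv2.approxPolyN(h,4).reshape(-1,2)
    B[n]=(pad,cen,q); print(n,"pad",pad,mm["m00"],"cen",cen,"quad",q.tolist())
    print(" pad xyz",ray(im,*pad,.092)," cen",ray(im,*cen,.092)); P=np.array([ray(im,*a,.092) for a in q]); print(P.round(4).tolist(), np.linalg.norm(P-np.roll(P,1,0),axis=1).round(4))
im=ims["top"]
for nm,u,v,z in(("jar",276,259,.055),("reagent",338,145,.12),("yel pad",217,218,.092),("slide",432,256,.034)): print(nm,ray(im,u,v,z).round(3))
```

```text
top pad [334.86363636 225.95454545] 110.0 cen [336.56886518 215.44277401] quad [[362, 197], [356, 241], [311, 234], [317, 190]]
 pad xyz [ 0.55250608 -0.15136447  0.092     ]  cen [ 0.57966984 -0.15634609  0.092     ]
[[0.6276, -0.223, 0.092], [0.5138, -0.2041, 0.092], [0.532, -0.0901, 0.092], [0.6465, -0.1073, 0.092]] [0.1173 0.1154 0.1154 0.1158]
side pad [322.06756757 187.97297297] 74.0 cen [313.69816779 185.53037608] quad [[346, 186], [316, 201], [281, 184], [311, 171]]
 pad xyz [ 0.55226681 -0.15171039  0.092     ]  cen [ 0.57495995 -0.14954362  0.092     ]
[[0.5113, -0.1969, 0.092], [0.5306, -0.09, 0.092], [0.6426, -0.1061, 0.092], [0.6235, -0.2124, 0.092]] [0.1132 0.1086 0.1131 0.108 ]
jar [ 0.471 -0.     0.055]
reagent [ 0.758 -0.161  0.12 ]
yel pad [0.574 0.15  0.092]
slide [ 0.479 -0.414  0.034]
```

```bash
python3 -m handwheel '33.15 35.25 0 0 0 -32.7 0;33.15 35.25 0 0 0 -32.7 0;33.15 35.25 0 0 0 -32.7 0;33.15 35.25 0 0 0 -32.7 0;33.15 35.25 0 0 0 -32.7 0;33.15 35.25 0 0 0 -32.7 0;33.15 35.25 0 0 0 -32.7 0;33.15 35.25 0 0 0 -32.7 0'
python3 - <<'E'
from h import *
s=status.observe();print(s["position"],np.round(s["tool_rot"],3).tolist(),s["grip_width"],s["q"])
E
```

```text
time_s: 0.87
position: [0.4426, -0.2677, 0.2314]
tool_rot: [[0.988, -0.157, -0.0], [-0.157, -0.988, 0.0], [-0.0, -0.0, -1.0]]
ft_force: [-0.0, -0.2, -0.1]
grip_width: -0.0002
gripper_force: 0.0
[ 0.44260714 -0.26765932  0.23135641] [[0.988, -0.157, -0.0], [-0.157, -0.988, 0.0], [-0.0, -0.0, -1.0]] -0.0001679231384117143 [-4.42928464e+01  1.85145302e+01  7.94382478e+01 -2.53752925e-04
  8.20485881e+01  5.47121437e+01]
```

```bash
python3 -m handwheel '11 11.6 0 0 0 0 0;11 11.6 0 0 0 0 0;11 11.6 0 0 0 0 0;11 11.6 0 0 0 0 0;11 11.6 0 0 0 0 0;11 11.6 -10 0 0 0 0;11 11.6 -10 0 0 0 0;11 11.6 -10 0 0 0 0'; python3 -m handwheel '0 0 0 0 0 0 0;0 0 0 0 0 0 0'
```

```text
time_s: 1.53
position: [0.5495, -0.1523, 0.1265]
tool_rot: [[0.988, -0.156, -0.006], [-0.156, -0.988, 0.003], [-0.007, -0.002, -1.0]]
ft_force: [0.7, 0.9, -1.1]
grip_width: 0.0002
gripper_force: 0.0
time_s: 1.7
position: [0.5516, -0.1536, 0.1314]
tool_rot: [[0.988, -0.156, -0.001], [-0.156, -0.988, 0.0], [-0.001, -0.0, -1.0]]
ft_force: [-0.1, -0.0, 0.4]
grip_width: 0.0001
gripper_force: 0.0
```

```bash
python3 -m handwheel '0.1 0.2 -2 0 0 0 0;0.1 0.2 -3 0 0 0 0;0.1 0.2 -3.5 0 0 0 0;0.1 0.2 -3.8 0 0 0 0;0.1 0.2 -4 0 0 0 0;0.1 0.2 -4.1 0 0 0 0;0.1 0.2 -4.1 0 0 0 0'
```

```text
time_s: 2.28
position: [0.5528, -0.1517, 0.091]
tool_rot: [[0.988, -0.156, 0.001], [-0.156, -0.988, -0.001], [0.001, 0.001, -1.0]]
ft_force: [-2.7, -0.3, 1.4]
grip_width: -0.0002
gripper_force: 1.4
```

```bash
python3 -m handwheel '0 0 -0.2 0 0 0 0;0 0 -0.3 0 0 0 0;0 0 -0.4 0 0 0 0;0 0 -0.4 0 0 0 0'
```

```text
time_s: 2.62
position: [0.5527, -0.1516, 0.0869]
tool_rot: [[0.988, -0.156, 0.001], [-0.156, -0.988, -0.001], [0.001, 0.0, -1.0]]
ft_force: [-2.7, -0.0, 6.9]
grip_width: 0.0002
gripper_force: 3.2
```

```bash
python3 -m handwheel '0 0 4 0 0 0 0;0 0 8 0 0 0 0;0 0 12 0 0 0 0;0 0 16 0 0 0 0;0 0 18 0 0 0 0;0 0 18 0 0 0 0;0 0 18 0 0 0 0;0 0 18 0 0 0 0'; python3 -m handwheel '-5 0.8 0 0 0 0 0;-5 0.8 0 0 0 0 0;-5 0.8 0 0 0 0 0;-5 0.8 0 0 0 0 0;-5 0.8 0 0 0 0 0'
python3 - <<'E'
from h import *
from scipy.spatial.transform import Rotation as R
im=get_image("side"); save("s1",im)
im=get_image("top"); save("t1",im)
print((-20*np.array([.156,.988,0])).round(2))
E
```

```text
time_s: 3.28
position: [0.5523, -0.1512, 0.2648]
tool_rot: [[0.988, -0.156, -0.002], [-0.156, -0.988, 0.001], [-0.002, -0.001, -1.0]]
ft_force: [0.2, -0.1, -0.2]
grip_width: -0.0003
gripper_force: 0.0
time_s: 3.7
position: [0.5033, -0.1437, 0.2659]
tool_rot: [[0.988, -0.156, -0.0], [-0.156, -0.988, 0.0], [-0.0, -0.0, -1.0]]
ft_force: [0.9, -0.1, -0.4]
grip_width: -0.0004
gripper_force: 0.0
[ -3.12 -19.76  -0.  ]
```

View pics/s1.png

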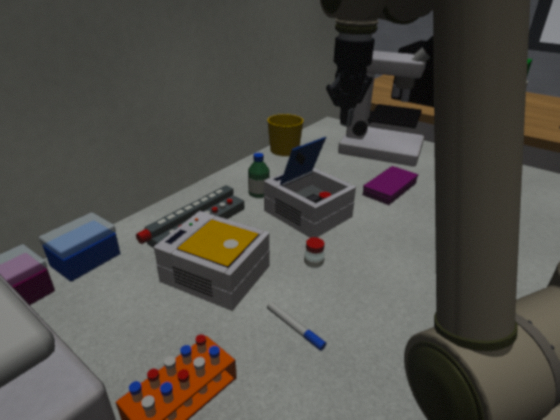

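View pics/t1.png

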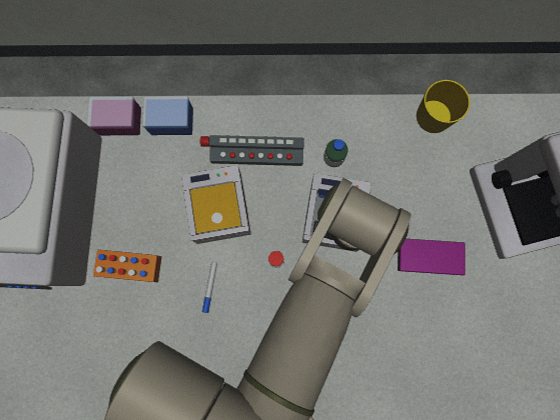

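The side view shows the flap standing open at (303,160) and the button exposed at (324,196). The top view has the arm over the box, with the neighbours unmoved.

```bash
python3 -m handwheel '0 0 0 -3.1 -19.8 0 0;0 0 0 -3.1 -19.8 0 0;0 0 0 -3.1 -19.8 0 0;1 -1 -3 -3.1 -19.8 0 0;2 -2.35 -6 -3.1 -19.8 0 0;3 -2.35 -10 -3.1 -19.8 0 0;4 -2.35 -13 -3.1 -19.8 0 0;5 -2.35 -15 -3.1 -19.8 0 0'; python3 -m handwheel '0.3 0 -1 0 0 0 0;0.3 0 -1.6 0 0 0 0;0.3 0 -1.6 0 0 0 0'
python3 - <<'E'
from h import *
im=get_image("side"); save("s2",im); c=im["color"][110:250,230:400]; cv2.imwrite("pics/s2c.png",cv2.resize(cv2.cvtColor(c,cv2.COLOR_RGB2BGR),None,fx=4,fy=4,interpolation=cv2.INTER_CUBIC))
print(proj(im,[.552,-.1666,.07]))
E
```

```text
time_s: 4.47
position: [0.5524, -0.1667, 0.1128]
tool_rot: [[0.929, -0.157, 0.335], [-0.148, -0.988, -0.051], [0.339, -0.002, -0.941]]
ft_force: [0.4, 0.0, 0.7]
grip_width: -0.0002
gripper_force: 0.0
time_s: 4.72
position: [0.5555, -0.1668, 0.0997]
tool_rot: [[0.928, -0.156, 0.338], [-0.147, -0.988, -0.052], [0.342, -0.001, -0.94]]
ft_force: [0.0, -0.1, 0.4]
grip_width: -0.0002
gripper_force: 0.0
[324.67930477 193.49723704]
```

View pics/s2c.png

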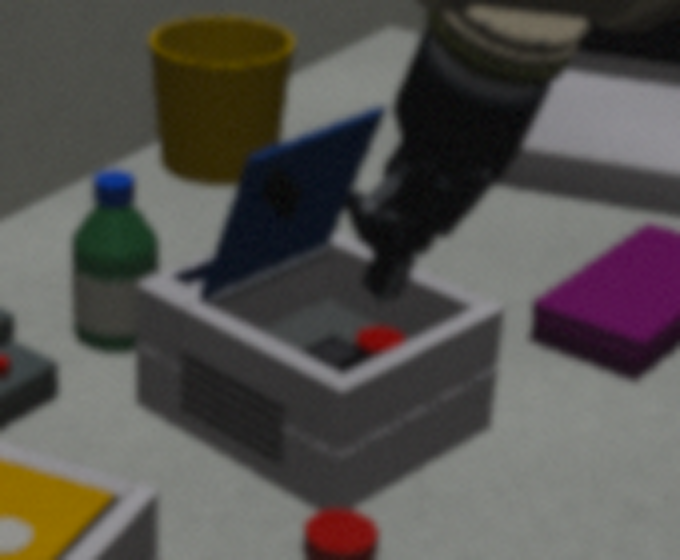

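The crop shows the red button at full-frame pixel (325,195), against a prediction of (324.7,193.5). The closed fingers are above it and clear of the flap, so I press.

```bash
python3 -m handwheel '0 0 -1 0 0 0 0;0 0 -1.8 0 0 0 0;0 0 -2.3 0 0 0 0;0 0 -2.6 0 0 0 0;0 0 -2.6 0 0 0 0'; python3 -m handwheel '0 0 -0.2 0 0 0 0;0 0 -0.4 0 0 0 0;0 0 -0.5 0 0 0 0;0 0 -0.5 0 0 0 0;0 0 -0.5 0 0 0 0'
```

```text
time_s: 5.18
position: [0.5554, -0.1669, 0.0742]
tool_rot: [[0.928, -0.156, 0.338], [-0.147, -0.988, -0.053], [0.342, -0.001, -0.94]]
ft_force: [0.3, -0.9, -0.4]
grip_width: -0.0003
gripper_force: 0.0
time_s: 5.6
position: [0.5559, -0.1671, 0.0697]
tool_rot: [[0.928, -0.156, 0.339], [-0.147, -0.988, -0.053], [0.344, -0.0, -0.939]]
ft_force: [0.5, -0.7, 3.0]
grip_width: 0.0002
gripper_force: 1.4
```

```bash
python3 -m handwheel '0 0 -0.1 0 0 0 0;0 0 -0.2 0 0 0 0;0 0 -0.3 0 0 0 0;0 0 -0.3 0 0 0 0'
```

```text
time_s: 5.93
position: [0.5559, -0.1671, 0.0665]
tool_rot: [[0.928, -0.156, 0.339], [-0.147, -0.988, -0.053], [0.344, -0.0, -0.939]]
ft_force: [-0.1, 0.5, 4.5]
grip_width: -0.0
gripper_force: 2.6
```

One more small step to reach the stop for certain.

```bash
python3 -m handwheel '0 0 -0.1 0 0 0 0;0 0 -0.15 0 0 0 0;0 0 -0.2 0 0 0 0;0 0 -0.2 0 0 0 0'
```

```text
time_s: 6.27
position: [0.5561, -0.1672, 0.066]
tool_rot: [[0.927, -0.156, 0.341], [-0.146, -0.988, -0.054], [0.345, 0.0, -0.938]]
ft_force: [-7.0, 1.3, 19.1]
grip_width: -0.0
gripper_force: 9.6
```

```bash
python3 -m handwheel '-1.3 0.2 3.7 0 0 0 0;-2.6 0.4 7 0 0 0 0;-3.9 0.6 11 0 0 0 0;-5 0.8 15 0 0 0 0;-5 0.8 18.5 3.1 19.8 0 0;-5 0.8 18.5 3.1 19.8 0 0;-5 0.8 18.5 3.1 19.8 0 0;-5 0.8 18.5 3.1 19.8 0 0'; python3 -m handwheel '0 0 0.5 0 0 0 0;3 -0.5 0.5 0 0 0 0;7 -1.2 0.5 0 0 0 0;10 -0.8 0.5 0 0 0 0;13.5 -0.7 0.5 0 0 0 0;13.5 -0.7 0.5 0 0 0 0;13.5 -0.7 0.5 0 0 0 0'
```

```text
time_s: 6.93
position: [0.507, -0.1593, 0.2493]
tool_rot: [[0.988, -0.156, -0.004], [-0.156, -0.988, 0.0], [-0.004, 0.0, -1.0]]
ft_force: [0.3, 0.4, -0.2]
grip_width: 0.0003
gripper_force: 0.0
time_s: 7.52
position: [0.6409, -0.1657, 0.2524]
tool_rot: [[0.988, -0.155, -0.0], [-0.155, -0.988, 0.001], [-0.001, -0.001, -1.0]]
ft_force: [0.4, -0.1, -0.4]
grip_width: 0.0004
gripper_force: 0.0
```

```bash
python3 -m handwheel '0 0 -3.6 0 0 0 0;0 0 -7.3 0 0 0 0;0 0 -7.3 0 0 0 0;-1 0.15 -7.3 0 0 0 0;-1.97 0.31 -7.3 0 0 0 0;-2.7 0.43 -7.6 0 0 0 0;-3.53 0.56 -7.9 0 0 0 0;-3.53 0.56 -7.9 0 0 0 0'; python3 -m handwheel '-0.7 0.1 -0.45 0 0 0 0;-1.43 0.22 -0.9 0 0 0 0;-2.05 0.32 -1.45 0 0 0 0;-2.67 0.42 -2 0 0 0 0;-3.2 0.5 -2.65 0 0 0 0;-3.72 0.59 -3.3 0 0 0 0;-3.72 0.59 -3.3 0 0 0 0'
python3 - <<'E'
from h import *
im=get_image("side"); save("s3",im); c=im["color"][110:250,230:400]; cv2.imwrite("pics/s3c.png",cv2.resize(cv2.cvtColor(c,cv2.COLOR_RGB2BGR),None,fx=4,fy=4,interpolation=cv2.INTER_CUBIC))
E
```

```text
time_s: 8.18
position: [0.6041, -0.1604, 0.1776]
tool_rot: [[0.988, -0.157, 0.003], [-0.157, -0.988, -0.001], [0.003, 0.0, -1.0]]
ft_force: [1.5, 0.0, 0.5]
grip_width: -0.0
gripper_force: 0.7
time_s: 8.77
position: [0.5673, -0.1545, 0.1427]
tool_rot: [[0.988, -0.157, -0.0], [-0.157, -0.988, -0.0], [-0.0, 0.0, -1.0]]
ft_force: [-0.8, -1.3, 2.5]
grip_width: 0.0001
gripper_force: 1.0
```

View pics/s3c.png

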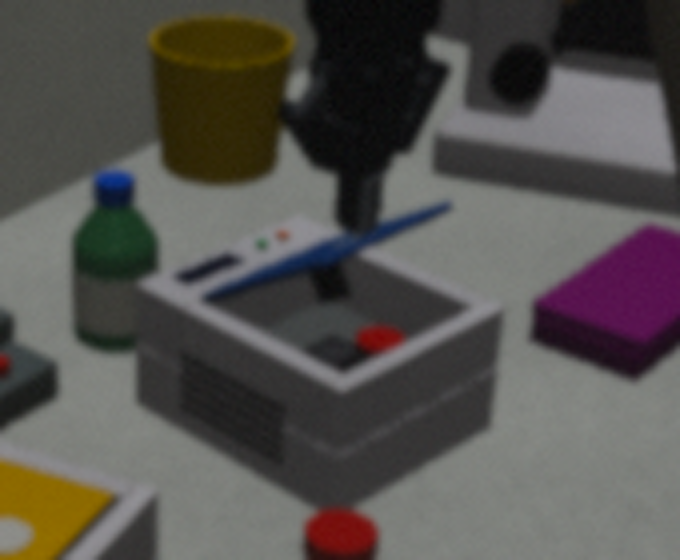

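The flap is down to about 30° with the fingertip on its outer face at crop (355,225), and the button is up. I carry on down.

```bash
python3 -m handwheel '-0.4 0.06 -0.9 0 0 0 0;-0.75 0.12 -1.8 0 0 0 0;-1.1 0.18 -2.6 0 0 0 0;-1.3 0.22 -3.4 0 0 0 0;-1.45 0.25 -4.2 0 0 0 0;-1.5 0.25 -4.8 0 0 0 0;-1.5 0.25 -5 0 0 0 0;-1.5 0.25 -5 0 0 0 0'; python3 -m handwheel '0 0 -0.2 0 0 0 0;0 0 -0.4 0 0 0 0;0 0 -0.5 0 0 0 0;0 0 -0.5 0 0 0 0;0 0 -0.55 0 0 0 0'
```

```text
time_s: 9.48
position: [0.5527, -0.152, 0.0918]
tool_rot: [[0.988, -0.156, -0.001], [-0.156, -0.988, 0.0], [-0.001, -0.0, -1.0]]
ft_force: [-2.1, -1.3, 4.1]
grip_width: 0.0001
gripper_force: 1.6
time_s: 9.9
position: [0.553, -0.1519, 0.0868]
tool_rot: [[0.988, -0.156, -0.0], [-0.156, -0.988, 0.0], [-0.0, -0.0, -1.0]]
ft_force: [-3.8, -1.0, 7.0]
grip_width: -0.0004
gripper_force: 3.7
```

```bash
python3 -m handwheel '0 0 0.5 0 0 0 0;0 0 2 0 0 0 0;0 0 6 0 0 0 0;0 0 10 0 0 0 0;0 0 14 0 0 0 0;-3 0.5 18 0 0 0 0;-6 1 18 0 0 0 0;-9 1.4 18 0 0 0 0'; python3 -m handwheel '-3 0 0 0 0 0 0;-3 0 0 0 0 0 0;-3 0 0 0 0 0 0;-3 0 0 0 0 0 0;-3 0 0 0 0 0 0;-3 0 0 0 0 0 0;-3 0 0 0 0 0 0;-3 0 0 0 0 0 0'
python3 - <<'E'
from h import *
im=get_image("side"); save("s4",im)
E
```

```text
time_s: 10.57
position: [0.4627, -0.1376, 0.2694]
tool_rot: [[0.988, -0.155, 0.005], [-0.155, -0.988, -0.002], [0.006, 0.002, -1.0]]
ft_force: [-0.1, -0.1, 0.3]
grip_width: -0.0
gripper_force: 0.0
time_s: 11.23
position: [0.4335, -0.138, 0.2666]
tool_rot: [[0.988, -0.156, -0.0], [-0.156, -0.988, 0.0], [-0.0, -0.0, -1.0]]
ft_force: [-0.5, 0.3, 1.3]
grip_width: -0.0001
gripper_force: 0.0
```

View pics/s4.png

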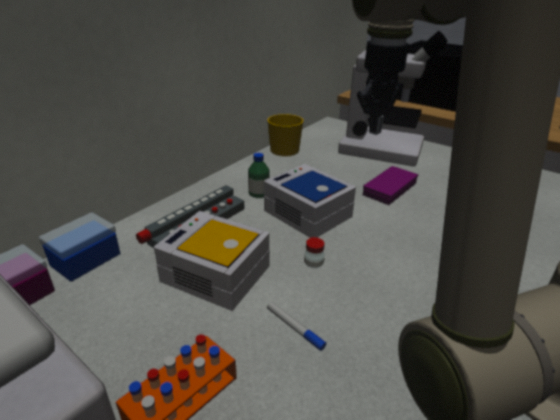

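The flap is shut and latched, with its pad back at (322,188), and nothing else has moved.

```bash
python3 -c "
from rig import env
print(env.close_job())"
```

```text
the job is handed in; nothing more can be done
None
```

The job is handed in: the blue flap popped open, the red button went down to its stop, and the flap was pressed shut and stayed latched after I let go, with nothing else visibly moved; the hand-in returned no verdict.

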